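# Tip the coral carton out of the packed vanity organizer and set it on the tray

## Robot

A 6-joint arm with a two-finger parallel gripper is mounted at the origin on the work surface. World frame = base frame: x ahead of the robot, y to its left, z up, the work surface at z = 0. Lengths are in m, angles in rad, forces in N, time in s.
With the tool pointing down it reaches from about 0.3 to 0.825 m from the base axis. Payload 5.4 kg.
Tool frame: the origin (TCP) lies between the finger pads; the fingertips stand 19 mm ahead of it and the grasp point (between the pads) is the TCP; z points along the fingers, x is the direction in which the jaws open and shut, and the axes are right-handed (so a half turn about z gives the same grasp; the last joint's range is limited). The gripper opens to 92 mm and grips with 3 to 60 N. Pads are 20 mm wide; open, the fingers measure 128 mm over their backs; the gripper's body (75 mm by 189 mm) begins 69 mm behind the grasp point.
Start: joints at [-1.433, 0.158, 1.597, -0, 1.386, -0.21], TCP at [0.196, -0.541, 0.234] pointing down, gripper open.
Joint ranges: [-2.91, 2.91], [-0.94, 2.29], [0.18, 2.7], [-1.29, 4.43], [0.17, 2.64], [-3, 3]. Speed limits (rad/s): [2.57, 2.57, 3.14, 3.14, 3.14, 3.14].

## Interface

Orientations are given as a rotation vector (axis times angle).
In Python, from bench import manip, jaws, sensors, grab_frame, calibration gives the robot as it stands. Calls block until the motion is done:
- manip.move_to(position, orientation): joint-space move of the TCP to a pose.
- manip.line_to(position, rot=None, feed=0.15, contact_N=None): straight line of the TCP; rot=None keeps the orientation; feed is the mean speed in m/s. With contact_N (N) it stops when the force on the tool has changed by that much, and returns True; else False.
- manip.set_joints(angles): joint-space move.
- jaws.gripper_to(opening, force=None): finger opening in m; force is the grip in N (None keeps the last); returns when the fingers have stopped.
- manip.hold(seconds).
- manip.solve_ik(position, orientation): joint angles nearest the present ones, or None.
- sensors.state(): the state.
- grab_frame(name): name is "scene" or "top" or "wrist"; returns (picture, depth): 400x640x3 uint8, red, green, blue; 400x640 float32, m along the optical axis (not along the pixel's ray), 0 where there is no reading.
- calibration(name): a dict with "fx", "fy", "cx", "cy" (pixels), "pose" (4x4, takes a point from camera to world coordinates). Camera axes: x right, y down, z forward; pixel columns grow to the right and rows downward; lengths in m; the calibration is good to about 2 mm. A picture is of the moment at which its call begins: read the wrist's pose just before it. calibration takes no time and is no camera call; for the wrist camera it gives the pose at the moment of the call.
A pose or a line that the arm cannot do raises manip.PlanningError and nothing moves.
- manip.finish_job(): hands the job in, once; it reports no verdict.
The state is a dict: "t": time; "qpos": joint angles; "qvel": joint speeds; "effort": joint torques, N m; "eef_pos": TCP position; "tcp_rot": TCP orientation; "ft_force": force on the tool from outside, world axes, zero at the start; "torque": the same for the moment, N m; "opening": finger opening in m.
Only numpy, scipy, OpenCV 4.12 (cv2) and the standard library are available. Lean on these libraries where they do the work, as an engineer would, in place of code of your own. Each camera call takes 0.05 s, during which the arm holds its last target. There are 200 camera calls.

## Task

The coral carton is packed tightly between others in the vanity organizer: reach behind its top edge, tip it forward until it leans out on the brass front rail, then grip it by its sides, draw it out and stand it upright in the middle of the round dark green marble tray. Leave the other three cartons standing in their places and do not push or knock over anything else on the dresser.

Things in the scene. Friction and masses are not known exactly. Their poses are not given: they have to be found in the camera images.
- organizer: Clear vanity organizer, fixed. Origin on the dresser under the row's middle; y along the row, x away from its open front (front -x, to the robot), z up. Floor 6 mm thick. Four cartons stand on it at x = 0, y = -70.5, -23.5, 23.5, 70.5 mm, gaps 1 mm. Side walls 80 mm high at y = +-96.5 mm. Back ledge 26 mm high at x = 38 to 42 mm; above it the cartons' backs (x = 35 mm) are free.
- organizer_rail (a point): Middle of the inner top edge of the organizer's brass front rail, at x = -64, y = 0, z = 46 mm in the organizer's frame. The rail runs along y over the whole front, 4 mm thick, on a clear panel; 29 mm of free floor lies between it and the cartons' front faces (x = -35 mm).
- organizer_shelf (a point): Middle of the lower front edge of the organizer's wooden shelf, at x = 60, y = 0, z = 226 mm in its frame. The shelf spans x 60 to 150, y +-102 mm, has jars on it and legs at x 112 to 148 mm. An upright tool reaching behind the cartons hits it; one leaning 30 to 40 degrees, upper end towards the organizer's front, passes.
- coral_carton: Coral-red rigid carton with brass band, 70 (x) x 46 (y) x 130 mm (z, height), 0.14 to 0.28 kg. Origin: centre of underside. Starts in any of the four places, axes as the organizer's. It tips about its lower front edge (x = -35 mm): past 28 degrees it falls forward by itself and leans steadily on the rail at about 36 degrees, its upper half in front of the neighbours.
- coral_top (a point): Centre of the coral carton's top face, 130 mm above its origin along z.
- navy_carton: Navy blue carton, same shape and size as the coral one, 0.2 kg, stands in the row; must stay. Origin: centre of underside.
- cream_carton: Cream-coloured carton, same shape and size, 0.2 kg, stands in the row; must stay. Origin: centre of underside.
- teal_carton: Teal carton, same shape and size, 0.2 kg, stands in the row; must stay. Origin: centre of underside.
- tray: Round dark green marble tray, fixed, 176 mm across outside, 166 mm inside; its flat floor is 8 mm above the dresser, the rim 13 mm. Origin: centre of its underside, on the dresser.
- ring_dish: Blue ceramic ring dish, 100 mm across, 28 mm high. Bystander; origin at centre of underside.
- hair_clip: Flat stainless steel hair clip, 75 x 16 x 9 mm. Bystander; origin at centre of underside.
- green_bottle: Green glass stoppered bottle, 68 mm across, 160 mm high. Bystander; origin at centre of underside.
- hairbrush: Wooden hairbrush lying bristles down, about 215 mm long, 62 mm wide, 34 mm high. Bystander; origin under the neck, x towards the head.

How it is judged:
By the outcome, as a careful person would: the job done as asked, in the order asked, and still so for the second after the job is handed in, with the robot touching nothing.
It also fails if it takes over 59 s, if anything falls off the work surface, if the arm or the gripper's body presses on something with over 40 N, if the wrist force passes 120 N, or if a joint passes its speed limit or range.

## Working session

There is one attempt and no reset: what is moved stays moved. The work goes in short steps, each a Python script; the robot and the scene stay as the last script left them, time stands still between calls to the robot, and variables do not carry over. Pictures are saved under pics/ and viewed, about 8 in all and at most 12, crops included, and the job is handed in when it is done.

```bash
ls; mkdir -p pics
python3 - <<'E'
from bench import *
import cv2, numpy as np
from bench import manip,jaws,sensors,grab_frame,calibration
for n in("scene","top"):
    im,d=grab_frame(n); cv2.imwrite(f"pics/{n}0.png",im[:,:,::-1]); np.savez(f"{n}0.npz",im=im,d=d)
    c=calibration(n); print(n,c["fx"],c["fy"],c["cx"],c["cy"]); print(np.round(c["pose"],4)); print((d>0).mean())
s=sensors.state(); print(s)
E
```

```text
pics
scene 415.6881911000387 415.6881911000387 317.2270521401741 197.29329113935296
[[-0.7523 -0.6087  0.2519  0.1911]
 [-0.6587  0.6913 -0.297   0.4106]
 [ 0.0066 -0.3894 -0.921   1.3969]
 [ 0.      0.      0.      1.    ]]
0.99598828125
top 389.03973706645564 389.03973706645564 320.90807913428813 202.71752880766329
[[ 0.0117 -0.9915  0.1295  0.3952]
 [-0.9998 -0.0135 -0.0128  0.0333]
 [ 0.0144 -0.1293 -0.9915  1.2602]
 [ 0.      0.      0.      1.    ]]
0.995921875
{'t': 0.1, 'qpos': array([-1.43309408e+00,  1.58962633e-01,  1.59810337e+00,  1.29710565e-05,
        1.38617774e+00, -2.10089850e-01]), 'qvel': array([ 0.00019579, -0.00281204, -0.0033929 , -0.00023386, -0.00092791,
        0.00024283]), 'effort': array([-1.22615647e-04, -3.86504495e+01, -3.22960067e+01,  7.02455943e-02,
        3.38985678e-02, -5.31610783e-05]), 'eef_pos': array([ 0.19588872, -0.54004473,  0.23273196]), 'tcp_rot': array([-2.57129435e+00,  1.80288586e+00,  1.75098838e-03]), 'ft_force': array([-0.56808556, -0.508225  ,  0.64931617]), 'torque': array([ 0.02448817, -0.02715592,  0.01516941]), 'opening': 0.09182263625795813}
```

View pics/top0.png

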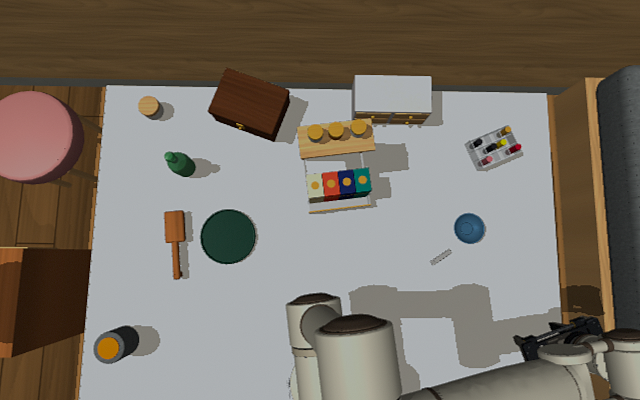

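View pics/scene0.png

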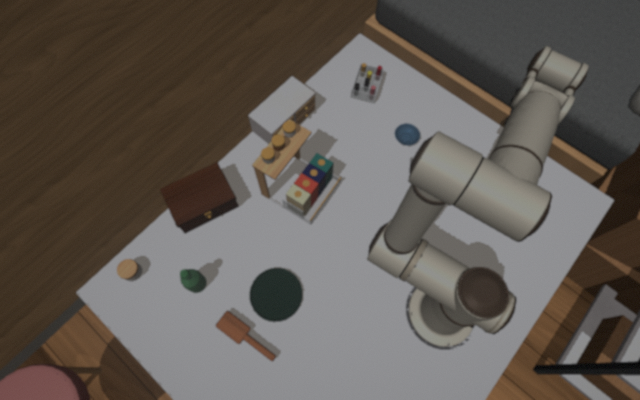

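The top view shows the row from left (+y) to right: cream (316,186), coral (332,184), navy (348,182), teal (363,180). The tray is at (228,236), the brass rail near (340,208) and the shelf near (337,138). The scene view agrees. Next I measure by colour and depth.

```bash
cat > h.py <<'E'
import numpy as np, cv2
from scipy.spatial.transform import Rotation as R
from bench import manip,jaws,sensors,grab_frame,calibration
def cloud(d,c):
    v,u=np.mgrid[:d.shape[0],:d.shape[1]]
    p=np.stack([(u-c["cx"])/c["fx"]*d,(v-c["cy"])/c["fy"]*d,d],-1)
    return p@c["pose"][:3,:3].T+c["pose"][:3,3]
HUE={"coral":(0,8,150,90),"navy":(108,128,150,40),"teal":(82,100,120,50),"cream":(22,38,40,150)}
def mask(im,n):
    h=cv2.cvtColor(im,cv2.COLOR_RGB2HSV); lo,hi,s,v=HUE[n]
    return (h[...,0]>=lo)&(h[...,0]<=hi)&(h[...,1]>=s)&(h[...,2]>=v)
def save(im,n): cv2.imwrite(f"pics/{n}.png",im[:,:,::-1])
E
python3 - <<'E'
from h import *
for n in("top","scene"):
    z=np.load(n+"0.npz"); im,d=z["im"],z["d"]; c=calibration(n); P=cloud(d,c)
    reg=(abs(P[...,0]-.55)<.2)&(abs(P[...,1])<.2)
    hs=cv2.cvtColor(im,cv2.COLOR_RGB2HSV)
    # all carton tops together by height
    m=reg&(abs(P[...,2]-.136)<.008)&(hs[...,1]>40); k,l,st,ce=cv2.connectedComponentsWithStats(m.astype(np.uint8))
    i=1+st[1:,4].argmax(); q=P[l==i]; r=cv2.minAreaRect((q[:,:2]*1000).astype(np.float32)); print(n,"tops",r,q[:,2].mean(),st[i])
    for k in HUE:
        mm=(l==i)&mask(im,k); 
        if mm.sum()>5: print(k,mm.sum(),P[mm].mean(0).round(4))
    # shelf
    m=reg&(abs(P[...,2]-.235)<.012)&(P[...,0]>.55); q=P[m]; print("shelf",len(q), cv2.minAreaRect((q[:,:2]*1000).astype(np.float32)) if len(q) else 0, np.median(q[:,2]))
    # tray
    h,s,v=[hs[...,i] for i in range(3)]
    m=(h>65)&(h<95)&(s>90)&(v<90)&(P[...,2]<.03)&(P[...,1]>.1); k,l,st,ce=cv2.connectedComponentsWithStats(m.astype(np.uint8)); i=1+st[1:,4].argmax()
    q=P[l==i]; print("tray",st[i],cv2.minEnclosingCircle((q[:,:2]*1000).astype(np.float32)),q.mean(0).round(4))
    # rail
    m=reg&(abs(P[...,2]-.046)<.008)&(hs[...,1]>50); q=P[m]; print("rail",len(q), cv2.minAreaRect((q[:,:2]*1000).astype(np.float32)) if len(q) else 0)
    m=(P[...,2]>.02)&(abs(P[...,1]-.05)<.25)&(P[...,0]>.25)&(P[...,0]<.8)
    print("bottle region max z",P[(P[...,1]>.3)&(P[...,1]<.5)&(P[...,0]>.4)&(P[...,0]<.7)][:,2].max())
E
```

```text
top tops ((603.6544799804688, -31.075157165527344), (70.27798461914062, 186.45590209960938), 7.887782573699951) 0.13630408265670885 [ 306  167   66   31 1416]
coral 294 [ 0.599  -0.0085  0.1361]
navy 270 [ 0.6049 -0.0554  0.1363]
teal 294 [ 0.6118 -0.1006  0.1362]
cream 240 [0.5937 0.0376 0.1364]
shelf 1720 ((707.4566040039062, -16.977493286132812), (91.43892669677734, 205.24278259277344), 7.562603950500488) 0.2363238169162004
tray [ 201  210   54   54 2280] ((446.6528625488281, 313.78533935546875), 86.18962097167969) [0.446  0.3142 0.0086]
rail 130 ((554.6282958984375, -39.177398681640625), (36.42023468017578, 194.2602081298828), 7.7105021476745605)
bottle region max z 0.16352016099215683
scene tops ((600.966552734375, -33.03382110595703), (72.04226684570312, 189.07113647460938), 8.03917407989502) 0.13609945269479 [288 153  45  53 992]
coral 158 [ 0.5957 -0.0098  0.1363]
teal 72 [ 0.6082 -0.0998  0.1361]
shelf 1141 ((705.042724609375, -19.185821533203125), (91.56208038330078, 207.75526428222656), 7.499304294586182) 0.23641429354655075Traceback (most recent call last):
  File "<stdin>", line 16, in <module>
ValueError: attempt to get argmax of an empty sequence
```

The row, shelf, rail and tray all agree with the given sizes: organizer at about (0.602, -0.032) with yaw 7.8°, coral in the +23.5 place, tray at (0.446, 0.314). I'll go in with the closed fingers leaning 37°.

```bash
cat >> h.py <<'E'
YAW=np.radians(7.8); O=np.array([.6023,-.0320,0]); RO=R.from_euler('z',YAW); TRAY=np.array([.4463,.314,0])
YC=.0235
def W(x,z,y=YC): return O+RO.apply([x,y,z])       # organizer -> world
def rot(lean,sgn=1):                               # tool z forward/down, jaws along organizer y
    z=np.array([np.sin(lean),0,-np.cos(lean)]); x=np.array([0,sgn,0.]); 
    return (RO*R.from_matrix(np.column_stack([x,np.cross(z,x),z]))).as_rotvec()
L=np.radians(37)
def hook(th,c,s=.035,back=0):
    r,ph=np.hypot(.07,.13),np.arctan2(.13,.07)+th
    a=np.array([np.sin(L),-np.cos(L)]); n=np.array([-np.cos(L),-np.sin(L)])
    p=np.array([-.035+r*np.cos(ph),.006+r*np.sin(ph)])+(s-.019-back)*a-n*(.010+c)
    return W(*p)
def st(): 
    s=sensors.state(); print("t",round(s["t"],2),"p",s["eef_pos"].round(4),"F",s["ft_force"].round(1),"op",round(s["opening"],4),"q",s["qpos"].round(2)); return s
E
python3 - <<'E'
from h import *
for sg in(1,-1):
    print(sg,[None if (q:=manip.solve_ik(p,rot(l,sg))) is None else q.round(2) for p,l in((hook(0,.01,back=.18),L),(hook(0,.01),L),(hook(np.radians(33),0),L),(W(-.2,.3),L),(TRAY+[0,0,.11],0))])
jaws.gripper_to(0.0,20)
sg=min((1,-1),key=lambda g: abs(manip.solve_ik(hook(0,.01,back=.18),rot(L,g))[5])); print(sg)
manip.move_to(hook(0,.01,back=.18),rot(L,sg)); st()
im,d=grab_frame("top"); save(im,"pre_top"); im,d=grab_frame("wrist"); save(im,"pre_wrist"); np.savez("w1.npz",im=im,d=d,pose=calibration("wrist")["pose"])
print(calibration("wrist")["pose"].round(3))
a=cv2.imread("pics/pre_top.png")[60:320,200:480]; b=cv2.imread("pics/pre_wrist.png")
cv2.imwrite("pics/pre.png",np.hstack([cv2.resize(a,(390,362)),cv2.resize(b,(400,250))[:362] if 0 else cv2.copyMakeBorder(cv2.resize(b,(400,250)),0,112,0,0,0)]))
E
```

```text
1 [array([-0.43, -0.4 ,  2.14,  0.43,  0.89, -2.33]), array([-0.31,  0.11,  2.  ,  0.56,  0.51, -2.43]), array([-0.41, -0.16,  2.23,  0.6 ,  0.58, -2.54]), None, array([ 0.39,  0.21,  1.79, -0.  ,  1.14, -1.32])]
-1 [array([-0.43, -0.4 ,  2.14,  0.43,  0.89,  0.81]), array([-0.31,  0.11,  2.  ,  0.56,  0.51,  0.71]), array([-0.41, -0.16,  2.23,  0.6 ,  0.58,  0.6 ]), None, array([ 0.39,  0.21,  1.79, -0.  ,  1.14,  1.83])]
-1
t 3.73 p [ 0.552  -0.0159  0.2791] F [ 0.   0.9 -0.1] op 0.0005 q [-0.44 -0.4   2.14  0.43  0.89  0.81]
[[ 0.136 -0.914  0.382  0.516]
 [-0.991 -0.126  0.052 -0.021]
 [ 0.001 -0.385 -0.923  0.442]
 [ 0.     0.     0.     1.   ]]
```

View pics/pre.png

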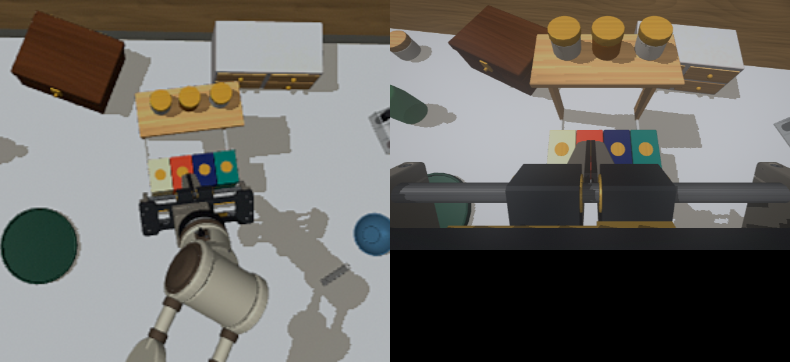

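The left picture shows the gripper aligned above the coral carton (182,170 in that crop). In the wrist view on the right, the fingertips at (590,150) point at coral and the shelf is clear beyond. The body's wide side lies along the row, as wanted. Inserting the fingers now.

```bash
cat > go.py <<'E'
from h import *
print(manip.line_to(hook(0,.010,back=.02),rot(L,-1),feed=.12,contact_N=10)); st()
t=manip.line_to(hook(0,.008),feed=.06,contact_N=8); st()
im,d=grab_frame("wrist"); save(im,"in_wrist"); im2,_=grab_frame("scene"); save(im2,"in_scene")
if t: raise SystemExit("contact")
for deg,c in((0,.0),(8,0),(16,0)):
    t=manip.line_to(hook(np.radians(deg),c),feed=.04,contact_N=25); st()
    if t: raise SystemExit("contact")
im3,_=grab_frame("wrist"); save(im3,"mid_wrist")
im4,_=grab_frame("top"); save(im4,"mid_top")
cv2.imwrite("pics/step2.png",np.vstack([np.hstack([cv2.resize(x,(400,250)) for x in (im,im3)]),np.hstack([cv2.resize(x,(400,300)) for x in (im2[110:260,220:420],im4[110:260,240:440])])])[:,:,::-1])
E
python3 go.py
```

```text
False
t 5.31 p [ 0.6474 -0.0022  0.1519] F [ 0.5  0.2 -0.2] op 0.0006 q [-0.32  0.05  2.02  0.54  0.54  0.73]
t 5.79 p [ 6.574e-01 -6.000e-04  1.337e-01] F [ 1.  -0.1  0.3] op 0.0007 q [-0.31  0.1   2.    0.56  0.51  0.71]
t 6.24 p [ 0.6509 -0.0016  0.1291] F [ 0.1 -0.2 -0.6] op 0.0006 q [-0.31  0.1   2.02  0.58  0.5   0.68]
t 6.91 p [ 0.6326 -0.0042  0.1379] F [ 0.8  0.9 -0.7] op 0.0005 q [-0.33  0.03  2.07  0.58  0.52  0.67]
t 7.58 p [ 0.6131 -0.0069  0.1437] F [-0.  -0.3  0.7] op 0.0006 q [-0.35 -0.03  2.12  0.58  0.54  0.66]
```

View pics/step2.png

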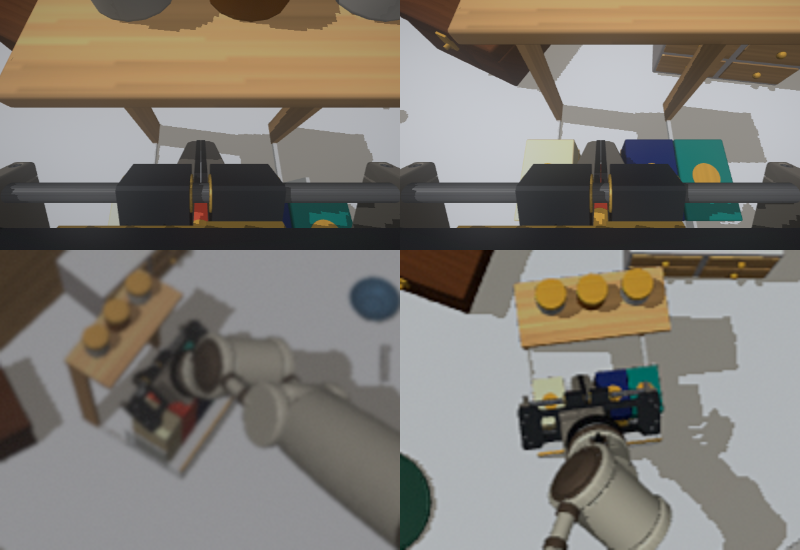

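In the wrist view at 16° (top right), the fingers at (600,165) are pulling through the coral slot, with cream (550,150) and navy (645,155) still in place. Forces are low, so I continue.

```bash
cat > go2.py <<'E'
from h import *
for deg in (23,29,33):
    t=manip.line_to(hook(np.radians(deg),0),feed=.04,contact_N=25); st()
    if t: raise SystemExit("contact")
manip.hold(.4)
p=sensors.state()["eef_pos"]
manip.line_to(p+[0,0,.10],feed=.12,contact_N=15); s=st()
manip.line_to(s["eef_pos"]+RO.apply([-.06,0,.05]),feed=.2)
st()
im,d=grab_frame("wrist"); c=calibration("wrist"); im2,d2=grab_frame("top"); im3,d3=grab_frame("scene")
np.savez("lean.npz",im=im,d=d,pose=c["pose"],im2=im2,d2=d2,im3=im3,d3=d3)
for n,I,D,C in(("wrist",im,d,c),("top",im2,d2,calibration("top")),("scene",im3,d3,calibration("scene"))):
    P=RO.inv().apply((cloud(D,C)-O).reshape(-1,3)).reshape(*D.shape,3)
    for k in HUE:
        m=mask(I,k)&(abs(P[...,0])<.16)&(abs(P[...,1])<.11)&(P[...,2]>.05)&(P[...,2]<.18)
        if m.sum()>20: q=P[m]; print(n,k,m.sum(),"min",np.percentile(q,2,axis=0).round(4),"max",np.percentile(q,98,axis=0).round(4))
cv2.imwrite("pics/lean.png",np.hstack([cv2.resize(im,(400,250)),cv2.resize(im2[110:260,240:480],(400,250))])[:,:,::-1])
E
python3 go2.py
```

```text
t 8.28 p [ 0.595  -0.0092  0.146 ] F [-0.6  0.1 -0. ] op 0.0004 q [-0.37 -0.08  2.16  0.59  0.56  0.64]
t 8.81 p [ 0.58   -0.0114  0.147 ] F [ 0.1 -0.5  0.8] op 0.0001 q [-0.39 -0.13  2.2   0.59  0.57  0.62]
t 9.22 p [ 0.5697 -0.0128  0.1464] F [0.9 0.  0.1] op 0.0003 q [-0.41 -0.16  2.23  0.6   0.58  0.6 ]
t 10.6 p [ 0.5694 -0.0125  0.2451] F [-0.1 -0.7 -0.1] op 0.0007 q [-0.41 -0.31  2.14  0.45  0.8   0.79]
t 11.14 p [ 0.51   -0.0207  0.2943] F [ 0.   0.7 -0.9] op 0.0007 q [-0.51 -0.56  2.21  0.44  1.    0.78]
wrist coral 61 min [-0.0099  0.0034  0.0643] max [0.0091 0.0152 0.0887]
wrist teal 1843 min [-0.036  -0.0898  0.1344] max [ 0.0308 -0.0463  0.1375]
wrist cream 1223 min [-0.0363  0.0501  0.1346] max [0.0323 0.0909 0.1374]
top coral 316 min [-0.0826  0.0006  0.0587] max [0.0177 0.047  0.1504]
top navy 289 min [-0.0331 -0.0455  0.1251] max [ 0.032  -0.0007  0.1409]
top teal 299 min [-0.0331 -0.092   0.1283] max [ 0.0336 -0.0475  0.1409]
top cream 251 min [-0.0307  0.0507  0.1318] max [0.033  0.0917 0.141 ]
scene coral 195 min [-0.1041  0.0042  0.0769] max [-0.0015  0.0466  0.1512]
scene teal 93 min [-0.0328 -0.0878  0.1311] max [ 0.0276 -0.0501  0.1414]
```

View pics/lean.png

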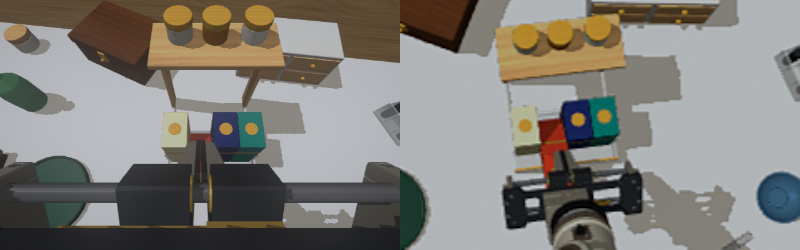

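The carton now leans on the rail: coral spans y = 1 to 47 mm with its top at 151 mm (152 expected). The other three read x ±33 and z ≈ 136 mm, so they are in place. I'll check the tilt and grip by the sides.

```bash
cat > go3.py <<'E'
from h import *
z=np.load("lean.npz")
for I,D,n in((z["im2"],z["d2"],"top"),(z["im3"],z["d3"],"scene")):
    P=RO.inv().apply((cloud(D,calibration(n))-O).reshape(-1,3)).reshape(*D.shape,3)
    m=mask(I,"coral")&(P[...,0]>-.05)&(P[...,0]<.02)&(P[...,1]>.005)&(P[...,1]<.042)&(P[...,2]>.05)&(P[...,2]<.17)
    q=P[m]; k=np.polyfit(q[:,2],q[:,0],1); print(n,m.sum(),"tilt",np.degrees(np.arctan(-k[0])),"x at z=.1",np.polyval(k,.1),"expected",.0216-(.053)*np.tan(np.radians(36)))
T=np.radians(36); a=np.array([np.sin(T),-np.cos(T)]); f=-np.array([np.cos(T),np.sin(T)])
def G(d,o=.004): p=np.array([-.083,.132])+d*a+o*f; return W(*p)
path=[G(-.08),G(.032)]
for b in(-.04,-.08,-.11): print(b,manip.solve_ik(G(b),rot(T,-1)))
jaws.gripper_to(.092,20)
manip.line_to(G(-.07),rot(T,-1),feed=.12); st()
t=manip.line_to(G(.032),feed=.07,contact_N=8); st()
if t: raise SystemExit("contact")
jaws.gripper_to(0,35); st()
im,_=grab_frame("wrist"); im2,_=grab_frame("top")
cv2.imwrite("pics/grip.png",np.hstack([cv2.resize(im,(400,250)),cv2.resize(im2[110:260,240:480],(400,250))])[:,:,::-1])
E
python3 go3.py
```

```text
top 197 tilt 38.914151418627185 x at z=.1 -0.015376789251384165 expected -0.016906753984284123
scene 71 tilt 38.01402037698376 x at z=.1 -0.018042950297748994 expected -0.016906753984284123
-0.04 [-0.53836069 -0.45752868  2.40826815  0.56342015  0.75776672  0.56640763]
-0.08 [-0.59221379 -0.61278429  2.43215317  0.52451694  0.89668699  0.59914767]
-0.11 [-0.63846122 -0.72368825  2.44140892  0.5077898   1.0074683   0.61227922]
t 13.78 p [ 0.4735 -0.0263  0.1873] F [ 0.4  0.8 -0.3] op 0.0916 q [-0.58 -0.57  2.43  0.53  0.86  0.59]
t 15.38 p [ 0.5324 -0.018   0.1041] F [ 1.  -0.1 -0.6] op 0.0917 q [-0.46 -0.17  2.34  0.69  0.55  0.46]
t 16.14 p [ 0.5323 -0.0179  0.1038] F [ 0.4  0.4 -0.3] op 0.0459 q [-0.46 -0.17  2.34  0.69  0.55  0.46]
```

View pics/grip.png

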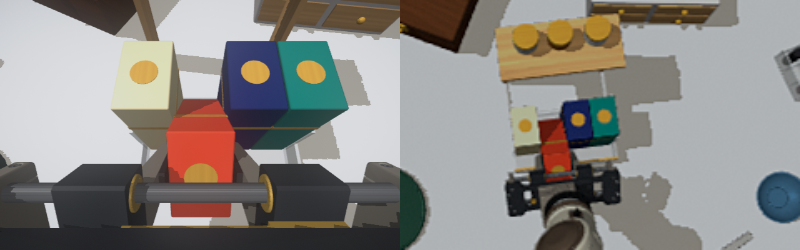

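The coral carton is held between the fingers (wrist view, (200,160)). The opening is 45.9 mm against a 46 mm carton, and the neighbours are standing. Now I draw it out, turn it upright and go above the tray.

```bash
cat > go4.py <<'E'
from h import *
T=np.radians(36); a=np.array([np.sin(T),-np.cos(T)]); f=-np.array([np.cos(T),np.sin(T)])
def G(d,o=.004): p=np.array([-.083,.132])+d*a+o*f; return W(*p)
t=manip.line_to(G(-.03),feed=.06,contact_N=30); st()
if t: raise SystemExit("contact")
t=manip.line_to(G(-.095),feed=.10,contact_N=30); st()
try: manip.line_to(W(-.16,.29),rot(0,-1),feed=.10)
except manip.PlanningError as e: print(e); manip.line_to(W(-.14,.27),rot(np.radians(15),-1),feed=.10)
s=st()
tcp=TRAY-RO.apply([.004,0,0])
manip.move_to(tcp+[0,0,.22],rot(0,-1)); manip.hold(.2); st()
im,d=grab_frame("top"); im2,d2=grab_frame("scene"); np.savez("carry.npz",im=im,d=d,im2=im2,d2=d2)
for n,I,D in(("top",im,d),("scene",im2,d2)):
    P=cloud(D,calibration(n)); m=mask(I,"coral")&(np.hypot(P[...,0]-TRAY[0],P[...,1]-TRAY[1])<.1)&(P[...,2]>.05)
    if m.sum()>5: q=P[m]; print(n,m.sum(),np.percentile(q,2,axis=0).round(4),np.percentile(q,98,axis=0).round(4))
cv2.imwrite("pics/carry.png",np.hstack([cv2.resize(im[80:300,130:400],(400,326)),cv2.resize(im2[120:370,150:400],(400,326))])[:,:,::-1])
E
python3 go4.py
```

```text
t 17.43 p [ 0.496  -0.0227  0.1535] F [ 0.2  0.3 -0.9] op 0.0456 q [-0.53 -0.42  2.4   0.58  0.72  0.56]
t 18.23 p [ 0.4582 -0.0279  0.2059] F [-0.   0.1 -2.4] op 0.0455 q [-0.61 -0.67  2.44  0.51  0.95  0.61]
t 19.23 p [ 0.4403 -0.0302  0.2889] F [-0.7  0.3 -1.4] op 0.0458 q [-0.34 -0.24  1.87  0.    1.51  1.09]
t 20.74 p [0.443  0.3126 0.2204] F [ 0.4 -0.  -1.8] op 0.0457 q [ 0.39  0.08  1.71 -0.    1.35  1.83]
top 52 [0.411  0.2862 0.2479] [0.4798 0.3117 0.3128]
scene 10 [0.4097 0.3204 0.2472] [0.4197 0.3261 0.2519]
```

View pics/carry.png

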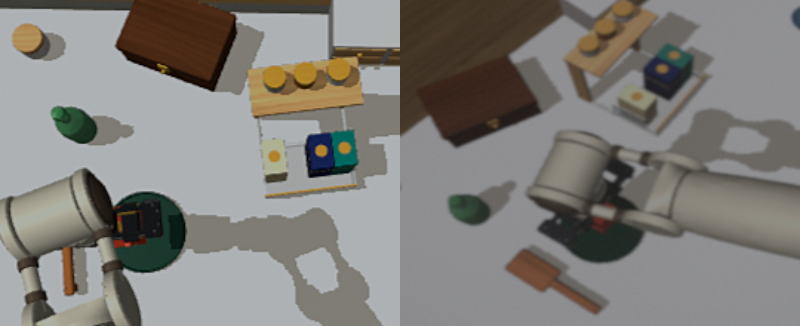

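The coral carton hangs upright over the tray ((135,225) left). Its top is at z ≈ 0.25 and it spans x = 0.411 to 0.480, centre 0.445. Cream, navy and teal still stand in the organizer. I lower it, release and check.

```bash
cat > go5.py <<'E'
from h import *
tcp=TRAY-RO.apply([.004,0,0])
t=manip.line_to(tcp+[0,0,.115],feed=.12,contact_N=12); st()
if not t: print(manip.line_to(tcp+[0,0,.099],feed=.02,contact_N=5)); st()
manip.hold(.3); jaws.gripper_to(.092); manip.hold(.2); p=st()["eef_pos"]
manip.line_to(p+[0,0,.13],feed=.10,contact_N=15)
manip.move_to([.25,-.1,.35],rot(0,-1)) if manip.solve_ik([.25,-.1,.35],rot(0,-1)) is not None else manip.move_to([.40,-.2,.35],rot(0,-1))
st()
im,d=grab_frame("top"); im2,d2=grab_frame("scene")
for n,I,D in(("top",im,d),("scene",im2,d2)):
    P=cloud(D,calibration(n))
    for k in HUE:
        m=mask(I,k)&(abs(P[...,2]-.137)<.012)&(P[...,1]<.4)&(P[...,0]>.35)&(P[...,0]<.7)&(P[...,1]>-.15)
        if m.sum()>20: r=cv2.minAreaRect((P[m][:,:2]*1000).astype(np.float32)); print(n,k,m.sum(),np.round(r[0],1),np.round(r[1],1),round(r[2],1),P[m][:,2].mean().round(4),np.ptp(P[m][:,2]).round(3))
cv2.imwrite("pics/end.png",np.hstack([cv2.resize(im[80:300,130:400],(400,326)),cv2.resize(im2[60:380,150:450],(400,426))[:326]])[:,:,::-1])
E
python3 go5.py
```

```text
t 21.87 p [0.443  0.3138 0.1159] F [-1.1 -0.1 -2.3] op 0.0455 q [ 0.39  0.2   1.8  -0.    1.14  1.83]
True
t 22.36 p [0.4427 0.3137 0.1077] F [0.6 0.2 4.1] op 0.0458 q [0.39 0.21 1.8  0.   1.13 1.83]
t 23.67 p [0.4418 0.3133 0.1066] F [-0.2  0.4 -0.4] op 0.092 q [0.39 0.21 1.8  0.   1.13 1.83]
t 26.83 p [ 0.2502 -0.0998  0.35  ] F [-0.2 -0.1 -0.3] op 0.0921 q [-0.84 -0.79  2.11  0.    1.82  0.59]
top coral 333 [450.8 314.3] [69.3 45.9] 7.3 0.1376 0.02
top navy 282 [605.3 -54.8] [67.4 47.3] 7.8 0.1364 0.016
top teal 295 [ 612.6 -101.1] [69.1 46.1] 7.9 0.1359 0.016
top cream 303 [537.6 172.8] [ 71.4 346.3] 22.8 0.1366 0.014
scene coral 273 [448.6 313.9] [68.8 44.2] 7.5 0.1379 0.016
scene teal 75 [ 610.2 -100.8] [60.3 37.8] 12.5 0.1369 0.012
```

View pics/end.png

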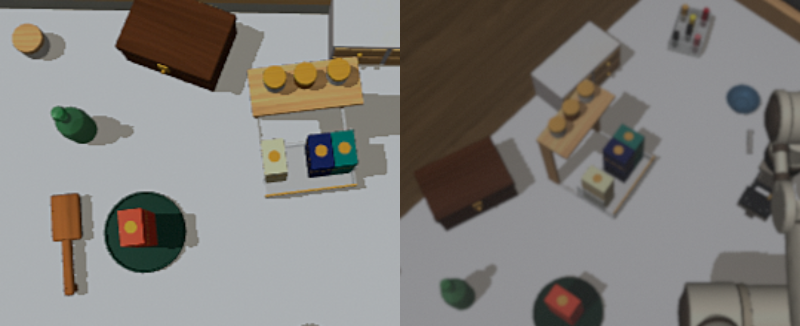

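The coral carton stands upright on the tray ((135,228) left). Navy, teal and cream stand in the organizer, and the bottle, brush, dish and clip look undisturbed. Handing in.

```bash
python3 -c "
from h import *
manip.finish_job(); st()"
```

```text
the job is handed in; nothing more can be done
the job is handed in; nothing more can be done
```

The coral carton now stands upright on the green tray, and the job is handed in. I hooked it from behind with the closed fingers leaning 37°, tipped it onto the brass rail, gripped it by its sides, drew it out along its own axis, stood it upright and released it at about 27 s.

- **Coral carton:** the last top view put its centre at (0.451, 0.314), about 4 mm from the tray centre. The second camera gave about 2 mm. Its top is at z = 0.138, as expected.
- **Other cartons:** navy and teal measured within 1 mm of where they started. The final number for cream was spoilt because its colour mask also caught the brass spot on the coral carton. In the final pictures cream stands in its place.
- **Everything else:** the bottle, hairbrush, ring dish and hair clip look untouched in the pictures; I did not measure them. Wrist forces at the checkpoints stayed below about 5 N.
- **Disagreement:** the tilt while leaning on the rail measured 38–39° against the stated 36°. I took this as measurement error, and the grip was sound.

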